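Find the full tea tin by its weight and hold it up

ROBOT

A 7-joint arm with a two-finger parallel gripper is mounted at the origin on the work surface. World frame = base frame: x ahead of the robot, y to its left, z up, the work surface at z = 0. Lengths are in m, angles in rad, forces in N, time in s.
With the tool pointing down it reaches from about 0.375 to 0.925 m from the base axis. Payload 3.1 kg.
Tool frame: the origin (TCP) lies midway between the tips of the shut fingers; the grasp point (between the pads) lies 19 mm behind it; z points along the fingers, y is the line along which they close (so a half turn about z gives the same grasp; the last joint's range is limited). The gripper opens to 85 mm and grips with 20 to 120 N. Pads are 22 mm wide; open, the fingers measure 114 mm over their backs; the gripper's body (76 mm by 85 mm) begins 54 mm behind the grasp point. The pads swing forward as they close: fully open they stand 13 mm farther back than shut.
Start: joints at [-1.349, 0.383, 0.044, 1.598, -0.018, 1.161, -0.05], TCP at [0.204, 0.617, 0.204] pointing down, gripper open.
Joint ranges: [-2.61, 2.61], [-0.41, 2.15], [-1.48, 1.57], [0, 2.5], [-1.57, 4.71], [0.05, 1.97], [-2.85, 2.85]. Speed limits (rad/s): [2.79, 2.79, 3.14, 3.14, 3.14, 3.14, 3.14].

INTERFACE

Orientations are given as a unit quaternion [x, y, z, w].
In Python, from workcell import env, eoat, solver, optics, job gives the robot as it stands. Calls block until the motion is done:
- env.move_ptp(position, orientation): joint-space move of the TCP to a pose.
- env.line_to(position, attitude=None, v=0.15, contact_N=None): straight line of the TCP; attitude=None keeps the orientation; v is the mean speed in m/s. With contact_N (N) it stops when the force on the tool has changed by that much, and returns True; else False.
- env.move_joints(angles): joint-space move.
- eoat.move_gripper(opening, force=None): finger opening in m; force is the grip in N (None keeps the last); returns when the fingers have stopped.
- env.sleep(seconds).
- solver.solve_ik(position, orientation): joint angles nearest the present ones, or None.
- env.state(): the state.
- optics.grab_frame(name): name is "side" or "top"; returns (picture, depth): 420x560x3 uint8, red, green, blue; 420x560 float32, m along the optical axis (not along the pixel's ray), 0 where there is no reading.
- optics.calibration(name): a dict with "camera_matrix" (3x3 intrinsics, pixels), "xyz" and "orientation" of the camera in the world. Camera axes: x right, y down, z forward; pixel columns grow to the right and rows downward; lengths in m; the calibration is good to about 2 mm. A picture is of the moment at which its call begins. calibration takes no time and is no camera call.
A pose or a line that the arm cannot do raises env.PlanningError and nothing moves.
- job.sign_off(): hands the job in; it is judged then, once.
The state is a dict: "t": time; "qpos": joint angles; "qvel": joint speeds; "joint_efforts": joint torques, N m; "ee_pos": TCP position; "eef_rot": TCP orientation; "wrist_force": force on the tool from outside, world axes, zero at the start; "ft_torque": the same for the moment, N m; "finger_gap": finger opening in m; "grip_force": force on a finger pad.
Only numpy, scipy, OpenCV 4.12 (cv2) and the standard library are available. Lean on these libraries where they do the work, as an engineer would, in place of code of your own. Each camera call takes 0.05 s, during which the arm holds its last target. There are 200 camera calls.

TASK

Three identical closed tea tins stand on the lazy susan and only one is full: lift them to feel which is the heaviest. Stand the two lighter tins upright on the cork mat for refilling (set down, not dropped), and finish while still holding the heaviest one up, upright in the gripper with its base at least 15 cm above the counter, touching nothing else. Tip no tin over and leave everything else on the counter where it is.

Things in the scene. Friction and masses are not known exactly. Their poses are not given: they have to be found in the camera images.
- tin_1: one of three identical closed square tea tins, green with a brass lid; 56 x 56 mm, 92 mm tall, flat rigid sides. Origin at the centre of its underside, z up, x and y square to its sides. Outwardly the three cannot be told apart; each holds a loose-fitting sealed pack (about 2 mm play). A tin with its pack weighs between 0.2 and 0.6 kg; the heaviest is at least 0.13 kg heavier than either of the others, and which tin it is changes every time
- tin_2: one of three identical closed square tea tins, green with a brass lid; 56 x 56 mm, 92 mm tall, flat rigid sides. Origin at the centre of its underside, z up, x and y square to its sides. Outwardly the three cannot be told apart; each holds a loose-fitting sealed pack (about 2 mm play). A tin with its pack weighs between 0.2 and 0.6 kg; the heaviest is at least 0.13 kg heavier than either of the others, and which tin it is changes every time
- tin_3: one of three identical closed square tea tins, green with a brass lid; 56 x 56 mm, 92 mm tall, flat rigid sides. Origin at the centre of its underside, z up, x and y square to its sides. Outwardly the three cannot be told apart; each holds a loose-fitting sealed pack (about 2 mm play). A tin with its pack weighs between 0.2 and 0.6 kg; the heaviest is at least 0.13 kg heavier than either of the others, and which tin it is changes every time
- turntable: lazy susan: round wooden platter 264 mm across on a fixed black foot, its top 30 mm above the counter, with a steel knob in the middle, 28 mm across and 12 mm high. Origin at the centre of the foot's underside, on the counter. The platter turns about the vertical when pushed, with a little friction. The three tins start on it, about 86 mm from its centre, a third of a turn apart
- mat: fixed brown cork mat lying on the counter, 170 mm along its x axis, 300 mm along its y axis, 5 mm thick; empty at the start. Origin at the centre of its underside; its top is 5 mm above the counter. Lies to one side of the turntable, left or right
- jar_a: bystander, to be left alone: amber glass jar with a steel lid, 76 mm across, 130 mm tall; origin at the centre of its underside
- jar_b: bystander, to be left alone: green glass jar with a red lid, 84 mm across, 110 mm tall; origin at the centre of its underside
- funnel: bystander, to be left alone: red plastic funnel standing on its wide mouth, 104 mm across, 100 mm tall; origin at the centre of its underside
- egg_holder: bystander, to be left alone: white ceramic egg holder with three eggs, 70 x 180 mm, 70 mm tall; origin at the centre of its underside
- whisk: bystander, to be left alone: steel whisk lying down, 255 mm long along its x axis, 50 mm thick; origin under the middle of it, at counter height
- mug: bystander, to be left alone: blue mug, 80 mm across, 90 mm tall; origin at the centre of its underside
Not all that is in view belongs to the job. What is shaped like the tin_2 but blue or purple is not meant.

How it is judged:
At the end, for the whole second after the job is handed in: The heaviest tin is held still in the fingers, leaning under 20 degrees, its base over 14 cm above the counter, touching no mat, turntable or other tin; the two lighter tins (under 3.8 N each on the mat) stand on the cork mat, released, at rest, upright within 6 degrees (((height (world z) of tin_1 above 0.14 m and angle between tin_1's own z axis and vertical below 0.35 rad and contact force between the fingers and tin_1 above 1 N and linear speed of tin_1 below 0.05 m/s and contact force between tin_1 and mat below 0.1 N and contact force between each of tin_1, tin_2, tin_3 and turntable below 0.1 N and contact force between tin_2 and mat between 1 and 3.8 N and angle between each of tin_2, tin_3's own z axis and vertical below 0.1 rad and linear speed of each of tin_2, tin_3 below 0.03 m/s and contact force between each of the fingers, tin_1 and tin_2 below 0.1 N and contact force between tin_3 and mat between 1 and 3.8 N and contact force between each of the fingers, tin_1 and tin_3 below 0.1 N) or (height (world z) of tin_2 above 0.14 m and angle between tin_2's own z axis and vertical below 0.35 rad and contact force between the fingers and tin_2 above 1 N and linear speed of tin_2 below 0.05 m/s and contact force between tin_2 and mat below 0.1 N and contact force between each of tin_2, tin_1, tin_3 and turntable below 0.1 N and contact force between tin_1 and mat between 1 and 3.8 N and angle between each of tin_1, tin_3's own z axis and vertical below 0.1 rad and linear speed of each of tin_1, tin_3 below 0.03 m/s and contact force between each of the fingers, tin_2 and tin_1 below 0.1 N and contact force between tin_3 and mat between 1 and 3.8 N and contact force between each of the fingers, tin_2 and tin_3 below 0.1 N) or (height (world z) of tin_3 above 0.14 m and angle between tin_3's own z axis and vertical below 0.35 rad and contact force between the fingers and tin_3 above 1 N and linear speed of tin_3 below 0.05 m/s and contact force between tin_3 and mat below 0.1 N and contact force between each of tin_3, tin_1, tin_2 and turntable below 0.1 N and contact force between tin_1 and mat between 1 and 3.8 N and angle between each of tin_1, tin_2's own z axis and vertical below 0.1 rad and linear speed of each of tin_1, tin_2 below 0.03 m/s and contact force between each of the fingers, tin_3 and tin_1 below 0.1 N and contact force between tin_2 and mat between 1 and 3.8 N and contact force between each of the fingers, tin_3 and tin_2 below 0.1 N))); the arm keeps its last pose, push and grip.
It fails at once if a bystander is shifted by more than 30 mm (distance of any of jar_a, jar_b, funnel, egg_holder, whisk, mug from where it was at the start of the episode above 0.03 m).
It fails at once if a tin is tipped over (leans more than 45 degrees) (angle between any of tin_1, tin_2, tin_3's own z axis and vertical above 0.785 rad).
It fails at once if a tin is dropped: it falls free of the fingers faster than 0.8 m/s (a fall of more than 3 cm) ((linear speed of tin_1 above 0.8 m/s and contact force between the fingers and tin_1 below 0.05 N) or (linear speed of tin_2 above 0.8 m/s and contact force between the fingers and tin_2 below 0.05 N) or (linear speed of tin_3 above 0.8 m/s and contact force between the fingers and tin_3 below 0.05 N)).
It also fails if it takes over 72 s, if anything falls off the work surface, if the arm or the gripper's body presses on something with over 40 N, if the wrist force passes 120 N, or if a joint passes its speed limit or range.

## Working session

There is one attempt and no reset: what is moved stays moved. The work goes in short steps, each a Python script; the robot and the scene stay as the last script left them, time stands still between calls to the robot, and variables do not carry over. Pictures are saved under pics/ and viewed, at most 10 in all, crops included, and the job is handed in when it is done.

```bash
mkdir -p pics; ls; python3 - <<'E'
from workcell import env, eoat, solver, optics, job
import cv2,numpy as np
for n in("top","side"):
    p,d=optics.grab_frame(n); cv2.imwrite(f"pics/{n}0.png",p[:,:,::-1]); np.save(f"{n}d.npy",d)
    c=optics.calibration(n); print(n,c)
s=env.state();print(s)
E
```

```text
pics
top {'camera_matrix': array([[533.37912817,   0.        , 274.29036964],
       [  0.        , 533.37912817, 213.48499166],
       [  0.        ,   0.        ,   1.        ]]), 'xyz': array([0.13575552, 0.02115337, 1.89334883]), 'orientation': array([-0.68152698,  0.7243003 , -0.07742127,  0.07011416])}
side {'camera_matrix': array([[535.14221397,   0.        , 274.90759032],
       [  0.        , 535.14221397, 217.4978875 ],
       [  0.        ,   0.        ,   1.        ]]), 'xyz': array([-0.48271131, -1.42775984,  1.03574034]), 'orientation': array([ 0.82340431, -0.26347376,  0.14745904, -0.48046098])}
{'t': 0.1, 'qpos': array([-1.34880609,  0.3837696 ,  0.0438419 ,  1.59942945, -0.01792715,
        1.16121501, -0.04992915]), 'qvel': array([-2.18548067e-04, -3.00207858e-03,  9.31979152e-05, -4.44030180e-03,
       -2.25532348e-04,  1.80758864e-04, -1.93954021e-03]), 'joint_efforts': array([ 2.04630785e-03, -4.34728253e+01,  1.02877144e+00, -2.50454950e+01,
        1.07715820e-02,  5.45923176e-03, -1.55302263e-05]), 'ee_pos': array([0.20404535, 0.61615966, 0.20239658]), 'eef_rot': array([ 1.59197374e-01,  9.87246029e-01, -1.20622905e-03, -1.41271095e-04]), 'wrist_force': array([-0.2354696 , -0.8191762 , -0.56195923]), 'ft_torque': array([0.10315811, 0.00158433, 0.01404151]), 'grip_force': 0.0, 'finger_gap': 0.08547977565046602}
```

View pics/top0.png

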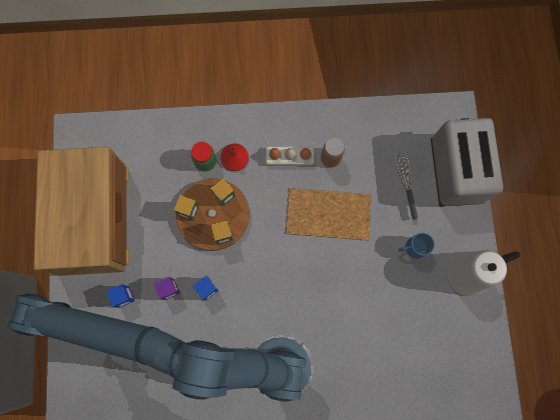

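View pics/side0.png

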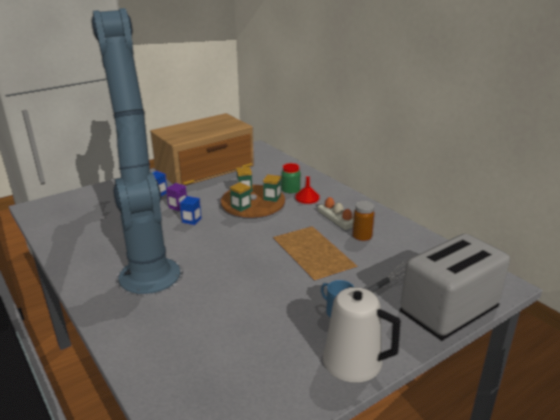

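Tin candidates in the top view: brass lids at (186,207), (223,191) and (221,232) on the platter are the real tins. The blue (120,296), purple (167,288) and blue (206,288) ones are decoys. The mat is at about (329,214), to the right of the turntable.

```bash
cat > h.py <<'E'
from workcell import env, eoat, solver, optics, job
import cv2,numpy as np
from scipy.spatial.transform import Rotation as R
def ray(n,uv,z):
    c=optics.calibration(n);K=c["camera_matrix"];uv=np.atleast_2d(np.asarray(uv,float))
    d=(np.c_[uv,np.ones(len(uv))]@np.linalg.inv(K).T)@R.from_quat(c["orientation"]).as_matrix().T
    o=c["xyz"];return (o+d*((z-o[2])/d[:,2])[:,None])
def proj(n,P):
    c=optics.calibration(n);P=(np.atleast_2d(P)-c["xyz"])@R.from_quat(c["orientation"]).as_matrix()
    q=P@c["camera_matrix"].T;return q[:,:2]/q[:,2:]
def blobs(n,p,lo,hi,amin,z):
    """contours of an HSV range -> list of (area px, world centre, minAreaRect size, yaw mod 90deg)"""
    m=cv2.inRange(cv2.cvtColor(p,cv2.COLOR_RGB2HSV),lo,hi)
    m=cv2.morphologyEx(m,cv2.MORPH_CLOSE,np.ones((3,3)))
    out=[]
    for c in cv2.findContours(m,cv2.RETR_EXTERNAL,cv2.CHAIN_APPROX_NONE)[0]:
        if cv2.contourArea(c)<amin: continue
        w=ray(n,c[:,0,:],z)[:,:2].astype(np.float32)
        r=cv2.minAreaRect(w*1000)
        out.append((cv2.contourArea(c),np.array(r[0])/1000,np.round(r[1]),r[2],c[:,0].mean(0).round()))
    return out
def down(psi):
    """tool down, closing axis (tool y) along world angle psi"""
    y=np.array([np.cos(psi),np.sin(psi),0]);z=np.array([0,0,-1.]);x=np.cross(y,z)
    return R.from_matrix(np.c_[x,y,z]).as_quat()
E
python3 - <<'E'
from h import *
p=cv2.cvtColor(cv2.imread("pics/top0.png"),cv2.COLOR_BGR2RGB);hsv=cv2.cvtColor(p,cv2.COLOR_RGB2HSV)
for uv in[(186,207),(223,191),(221,232),(200,225),(329,214),(300,200),(212,213)]: print(uv,hsv[uv[1],uv[0]],ray("top",uv,.1)[0].round(3))
print("brass");[print(b) for b in blobs("top",p,(15,150,150),(30,255,255),60,.122)]
print("mat");[print(b) for b in blobs("top",p,(8,90,90),(22,255,255),2000,.005)]
print("green");[print(b) for b in blobs("top",p,(40,80,20),(85,255,255),15,.05)]
print("red");[print(b) for b in blobs("top",p,(0,190,100),(4,255,255),60,.1)]
d=np.load("topd.npy")
print(d[213,212],[(d[int(v),int(u)]) for u,v in [(186,207),(223,191),(221,232)]])
c=p[170:260,160:380];cv2.imwrite("pics/crop.png",cv2.resize(c,None,fx=3.6,fy=3.6,interpolation=cv2.INTER_CUBIC)[:,:,::-1])
E
```

```text
(186, 207) [ 19 171 163] [0.557 0.293 0.1  ]
(223, 191) [ 19 169 164] [0.606 0.163 0.1  ]
(221, 232) [ 19 168 164] [0.462 0.176 0.1  ]
(200, 225) [ 13 136  75] [0.491 0.247 0.1  ]
(329, 214) [ 15 137 149] [ 0.502 -0.197  0.1  ]
(300, 200) [ 15 136 142] [ 0.558 -0.101  0.1  ]
(212, 213) [ 20  11 142] [0.53  0.204 0.1  ]
brass
(231.0, array([0.46513727, 0.17505295]), array([55., 55.]), 12.05032730102539, array([221., 230.]))
(217.5, array([0.55954236, 0.29520984]), array([54., 54.]), 66.80333709716797, array([184., 205.]))
(223.5, array([0.60816772, 0.16507935]), array([55., 55.]), 37.8670768737793, array([222., 189.]))
mat
(3643.0, array([ 0.52384515, -0.20642883]), array([299., 169.]), 81.88943481445312, array([328., 214.]))
(3843.5, array([0.54956055, 0.21417172]), array([264., 264.]), 10.751209259033203, array([207., 213.]))
(40200.0, array([0.84862427, 0.37245996]), array([ 984., 1233.]), 2.576040744781494, array([101., 144.]))
green
(109.5, array([0.72966187, 0.22346869]), array([56., 79.]), 22.071487426757812, array([206., 162.]))
red
(456.0, array([0.72865662, 0.11953571]), array([91., 92.]), 86.57015991210938, array([233., 156.]))
(277.0, array([0.75565546, 0.23292097]), array([67., 66.]), 86.57198333740234, array([201., 151.]))
1.8900188 [np.float32(1.8176215), np.float32(1.8300414), np.float32(1.8018845)]
```

View pics/crop.png

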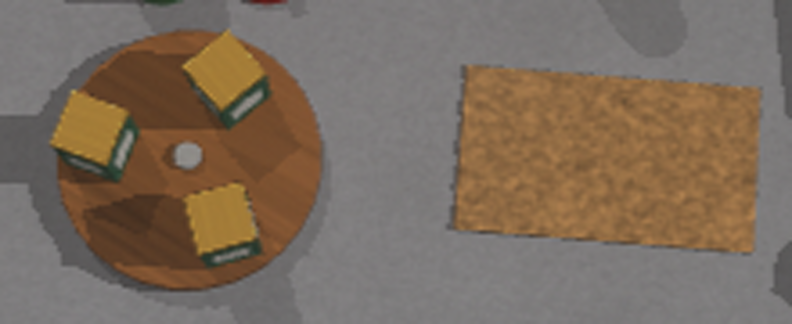

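The crop confirms three brass-lidded green tins on the platter and an empty cork mat. Next I check the box on the left for height, since the arm starts beside it, and check the IK.

```bash
cat >> h.py <<'E'
MATC=np.array([.5238,-.2064]);MATL=np.radians(81.9)
LIFT=.14;ZG=.071   # TCP height when gripping on the platter (base at .03)
def best(pos,psi,step):
    """gripper orientation (of equivalent ones) with least joint travel"""
    q0=env.state()["qpos"];c=[]
    for k in range(int(round(2*np.pi/step))):
        o=down(psi+k*step);q=solver.solve_ik(pos,o)
        if q is not None and abs(q[6])<2.7: c.append((np.abs(np.array(q)-q0).max(),k,o))
    return min(c,key=lambda t:t[:2])[2]
def fz(n=12):
    v=[]
    for _ in range(n): env.sleep(.03);v.append(env.state()["wrist_force"][2])
    return np.mean(v)
def pick(xy,yaw,base,step=np.pi/2):
    """grip tin, lift 3 cm above, weigh, lift to travel height; returns N"""
    z=ZG-.03+base; up=np.r_[xy,ZG+LIFT]
    o=best(up,yaw,step); env.move_ptp(up,o)
    env.line_to(np.r_[xy,z+.01],v=.2); env.sleep(.3); f0=fz()
    env.line_to(np.r_[xy,z],v=.1)
    eoat.move_gripper(.04,60)
    s=env.state();print("gap",s["finger_gap"],"grip",s["grip_force"])
    env.line_to(np.r_[xy,z+.03],v=.06); env.sleep(.4); w=f0-fz()
    env.line_to(up,v=.2); print("weight",w,"t",env.state()["t"]); return w
def slot(s): return MATC+s*np.array([np.cos(MATL),np.sin(MATL)])
def place(xy,psi,base,dz=0):
    z=ZG-.03+base; up=np.r_[xy,ZG+LIFT-.03]
    o=best(up,psi,np.pi); env.move_ptp(up,o)
    env.line_to(np.r_[xy,z+.015],v=.15); env.sleep(.2)
    c=env.line_to(np.r_[xy,z-.004],v=.02,contact_N=1.5)
    print("contact",c,"z err",env.state()["ee_pos"][2]-z)
    eoat.move_gripper(.085); env.line_to(up,v=.2); print("t",env.state()["t"])
E
python3 - <<'E'
from h import *
d=np.load("topd.npy");c=optics.calibration("top");K=c["camera_matrix"]
for u,v in[(120,265),(120,160),(60,260),(80,210),(206,288)]:
    P=c["xyz"]+R.from_quat(c["orientation"]).as_matrix()@(d[v,u]*np.linalg.inv(K)@[u,v,1]);print((u,v),P.round(3))
for xy,y in[((.465,.175),12),((.5595,.295),66.8),((.608,.165),37.9)]:
    for k in range(4):
        q=solver.solve_ik(np.r_[xy,.211],down(np.radians(y+90*k)));print(xy,k,None if q is None else np.round(q,2))
for s in(-.1,0,.1):print(slot(s),[np.round(solver.solve_ik(np.r_[slot(s),.18],down(MATL+a)),2)for a in(np.pi/2,-np.pi/2)])
E
```

```text
(120, 265) [0.374 0.528 0.071]
(120, 160) [0.751 0.529 0.066]
(60, 260) [0.384 0.68  0.205]
(80, 210) [0.543 0.619 0.205]
(206, 288) [0.277 0.236 0.082]
(0.465, 0.175) 0 [-0.93  0.08  0.52  1.97 -0.04  1.1  -0.19]
(0.465, 0.175) 1 [-0.78  0.08  0.35  1.96 -0.03  1.1   1.37]
(0.465, 0.175) 2 [ 0.66  0.28 -1.23  1.91  0.29  1.15  2.67]
(0.465, 0.175) 3 [-1.04  0.08  0.63  1.98 -0.05  1.1  -1.75]
(0.5595, 0.295) 0 [-0.78  0.35  0.29  1.65 -0.11  1.16  0.7 ]
(0.5595, 0.295) 1 [-0.62  0.34  0.09  1.64 -0.03  1.16  2.21]
(0.5595, 0.295) 2 [-1.45  0.77  1.38  1.67 -0.77  1.36 -1.92]
(0.5595, 0.295) 3 [-0.97  0.38  0.53  1.66 -0.2   1.17 -0.79]
(0.608, 0.165) 0 [-0.75  0.37  0.53  1.66 -0.2   1.16  0.49]
(0.608, 0.165) 1 [-0.57  0.35  0.3   1.65 -0.11  1.16  1.99]
(0.608, 0.165) 2 [-1.23  0.76  1.38  1.68 -0.77  1.36 -2.21]
(0.608, 0.165) 3 [-0.84  0.39  0.65  1.67 -0.25  1.17 -1.04]
[ 0.50970988 -0.30540237] [array([-0.49,  0.73,  1.38,  1.8 , -0.75,  1.27, -2.19]), array([-0.27,  0.42,  0.93,  1.79, -0.38,  1.11,  0.65])]
[ 0.5238 -0.2064] [array([-0.72,  0.64,  1.39,  1.87, -0.68,  1.22, -2.39]), array([-0.67,  0.51,  1.25,  1.87, -0.53,  1.15,  0.63])]
[ 0.53789012 -0.10739763] [array([-0.93,  0.6 ,  1.39,  1.91, -0.64,  1.19, -2.59]), array([-0.72,  0.33,  1.  ,  1.9 , -0.31,  1.08,  0.27])]
```

```bash
python3 - <<'E'
from h import *
env.line_to([.24,.38,.26],v=.25)
pick(np.array([.465,.175]),np.radians(12),.03)
p,_=optics.grab_frame("side");cv2.imwrite("pics/s1.png",p[:,:,::-1])
print(env.state()["qpos"].round(2))
E
```

```text
gap 0.05492183465050015 grip 64.2760482430458
weight 2.95445534903093 t 6.7
[-0.9   0.08  0.48  1.97 -0.04  1.1  -0.19]
```

View pics/s1.png

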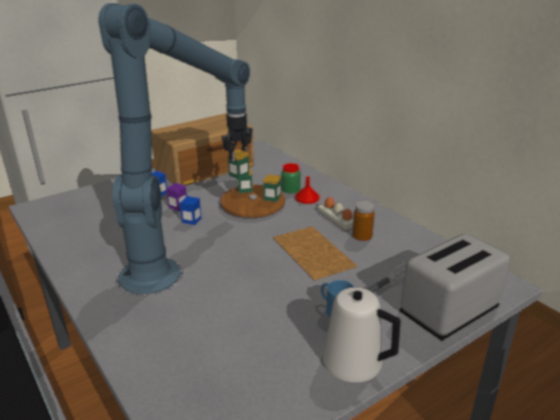

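The first tin hangs upright in the gripper at (238,163) and weighs 2.95 N. Even the lightest possible heaviest tin weighs 0.33 kg, so this one is almost certainly light. I place it on the mat and look again at the platter.

```bash
python3 - <<'E'
from h import *
place(slot(-.09),MATL+np.pi/2,.005)
p,_=optics.grab_frame("top");cv2.imwrite("pics/t2.png",p[:,:,::-1])
print("brass");[print(b) for b in blobs("top",p,(15,150,150),(30,255,255),60,.122)]
print(env.state()["qpos"].round(2),env.state()["ee_pos"].round(3))
E
```

```text
contact True z err 0.0007314797818611593
t 11.55
brass
(126.5, array([0.6104881 , 0.16276158]), array([56., 46.]), 41.0703010559082, array([223., 186.]))
[-0.39  0.5   1.1   1.8  -0.48  1.15  0.72] [ 0.51  -0.294  0.179]
```

View pics/t2.png

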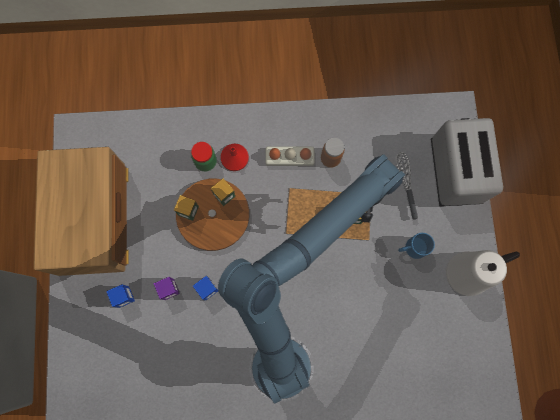

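The first tin is down at the mat's right end, mostly hidden under the arm. The platter has not turned: its lids are still at (186,207) and (223,191). Next is the tin at (223,191).

```bash
python3 - <<'E'
from h import *
xy=np.array([.608,.165]);w=pick(xy,np.radians(37.9),.03)
if w<2.95+.65: print("light");place(slot(.0),MATL+np.pi/2,.005)
else:
    print("heaviest: put back");z=ZG
    env.line_to(np.r_[xy,z+.015],v=.15);env.sleep(.2)
    print(env.line_to(np.r_[xy,z-.004],v=.02,contact_N=1.5));eoat.move_gripper(.085);env.line_to(np.r_[xy,ZG+LIFT],v=.2)
p,_=optics.grab_frame("top");cv2.imwrite("pics/t3.png",p[:,:,::-1])
p,_=optics.grab_frame("side");cv2.imwrite("pics/s3.png",p[:,:,::-1])
print(env.state()["t"],env.state()["qpos"].round(2))
E
```

```text
gap 0.054628880833574964 grip 64.49978470802307
weight 5.368541898731714 t 17.6083
heaviest: put back
True
20.85 [-1.08  0.52  1.02  1.67 -0.47  1.23  0.71]
```

View pics/s3.png

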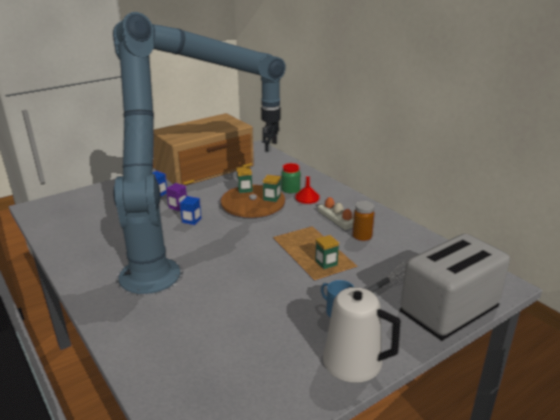

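The tin at (223,191) weighs 5.37 N, so it is the heaviest; it is back on the platter at (272,188) in the side view. The first tin stands upright on the mat at (327,252). Now I move the third tin.

```bash
python3 - <<'E'
from h import *
w=pick(np.array([.5595,.2952]),np.radians(66.8),.03)
assert w<4.4
place(slot(.06),MATL+np.pi/2,.005)
p,_=optics.grab_frame("top");cv2.imwrite("pics/t4.png",p[:,:,::-1])
print([b for b in blobs("top",p,(15,150,60),(30,255,255),60,.122)],[b for b in blobs("top",p,(15,150,60),(30,255,255),60,.097)])
print(env.state()["t"],env.state()["qpos"].round(2))
E
```

```text
gap 0.05491687108785909 grip 63.96365985274315
weight 2.299734010510557 t 25.75
contact True z err 0.0005523373071196838
t 30.4667
[(232.5, array([ 0.50554874, -0.29044849]), array([54., 56.]), 84.46619415283203, array([357., 210.])), (243.0, array([0.60674677, 0.16438783]), array([59., 57.]), 37.32286071777344, array([222., 189.])), (85.0, array([1.26145374, 0.64740094]), array([124.,  39.]), 89.6687240600586, array([82., 25.]))] [(232.5, array([ 0.51076773, -0.29484634]), array([55., 56.]), 84.46615600585938, array([357., 210.])), (243.0, array([0.61339417, 0.16640942]), array([60., 58.]), 37.32286834716797, array([222., 189.])), (85.0, array([1.27734131, 0.65623944]), array([126.,  39.]), 89.66866302490234, array([82., 25.]))]
30.5167 [-0.73  0.4   1.13  1.9  -0.41  1.11  0.42]
```

View pics/t4.png

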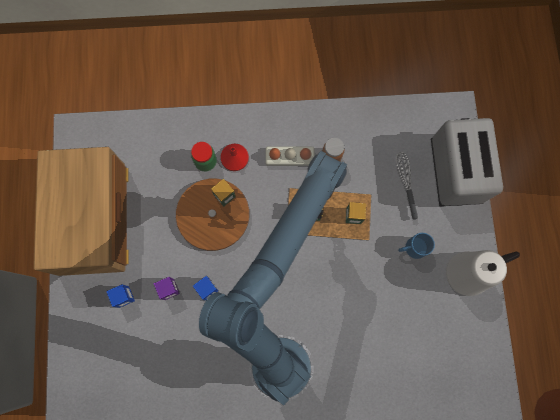

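The third tin weighs 2.30 N and is on the mat under the arm. The first stands at (357,210). The heaviest is still on the platter at (222,189), so I pick it up and hold it clear.

```bash
python3 - <<'E'
from h import *
xy=np.array([.608,.1648]);w=pick(xy,np.radians(37.6),.03)
env.line_to(np.r_[xy,ZG+.19],v=.1);env.sleep(.5)
s=env.state();print(s["t"],s["grip_force"],s["finger_gap"],s["ee_pos"].round(3),"base z",s["ee_pos"][2]-ZG+.03)
p,_=optics.grab_frame("top");print([b for b in blobs("top",p,(15,150,60),(30,255,255),60,.097)])
p,_=optics.grab_frame("side");cv2.imwrite("pics/s5.png",p[:,:,::-1])
E
```

```text
gap 0.054798467844377995 grip 66.16406857967377
weight 5.384337332870297 t 36.025
37.175 65.38122653961182 0.054826247522140645 [0.608 0.165 0.261] base z 0.219835922892562
[(238.5, array([ 0.51088788, -0.29493695]), array([55., 57.]), 84.82318115234375, array([357., 210.])), (232.5, array([ 0.53171655, -0.14952264]), array([56., 57.]), 81.13204956054688, array([315., 207.])), (111.0, array([1.27793689, 0.68656171]), array([171.,  40.]), 89.08399963378906, array([77., 24.])), (64.5, array([ 1.279021  , -0.17560721]), array([34., 42.]), 4.450618743896484, array([306.,  12.]))]
```

View pics/s5.png

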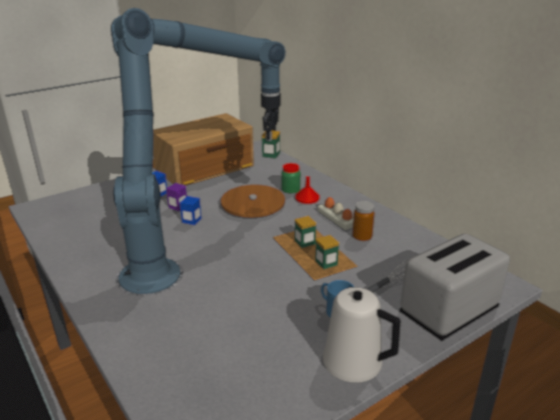

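The two light tins stand upright on the mat at (305,231) and (327,252). The heavy tin is held upright at (271,145) with its base at 0.22 m, and the other objects look untouched.

```bash
python3 -c "
from workcell import job
print(job.sign_off())"
```

```text
the job is handed in; nothing more can be done
None
```

I handed the job in at about 37 s: the two lighter tins (about 2.95 N and 2.30 N) stand upright on the cork mat, and the heaviest (about 5.4 N) is held upright with its base about 22 cm above the counter; the sign-off returned no verdict.

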